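# Go / no-go check of a dough sheeter's bearing bush

### The job

The dough sheeter's bearing pedestal stands on the kitchen counter: check its brass bush for wear. Lift the plug gauge off its wooden rest, put the green go end fully home in the bore until its collar meets the bush, draw it out, then offer the red no-go end to the bore, pilot nose in, and push it straight with about 10 N for at least half a second to confirm that it will not enter. Be gentle: never load the pedestal with more than 25 N; at the end lay the gauge back in the notches of its rest without dropping it, let go, and leave everything else where it is.

Things in the scene. Friction and masses are not known exactly. Their poses are not given: they have to be found in the camera images.
- gauge: double-ended plug gauge, about 0.3 kg, 142 mm long, lying level. Origin: on its axis at mid-handle; x axis along it, towards the go end. Aluminium handle 24 x 24 mm square, its side faces upright. At x = +45 and -45 mm the handle ends in 4 mm thick collars 30 mm in diameter (inside those 45 mm): green at the go end (+x), red at the no-go end (-x).
- go_tip (a point): tip of the gauge's go end, on its axis, 77 mm from the gauge's origin. The go end is a steel pin 22.6 mm in diameter, 32 mm long from the green collar to this tip; its last 3 mm taper to 20 mm. Axes as the gauge.
- nogo_tip (a point): tip of the gauge's no-go end, on its axis, 65 mm from the gauge's origin. From the red collar: a steel pin 27 mm in diameter, 14 mm long, too big for the bore; then a pilot nose 20 mm in diameter, 6 mm long, which does enter, its last 2 mm tapered to 17 mm at this tip. Axes as the gauge.
- pedestal: fixed white bearing pedestal on a grey base plate 70 x 130 x 12 mm; housing 20 mm thick along its x, 90 mm wide, 100 mm tall (a screw head on top reaches 106 mm). Origin: centre of its underside. In the housing sits a round steel cartridge 57 mm in diameter with a brass bush, bored right through level along x; either side may be gauged. The cartridge is clamped and does not turn.
- bore (a point): housing centre, 60 mm above the counter, x along the bore. Bush and bore reach 12 mm either way along x, with flat end faces. The bore is 24 mm in diameter but NOT centred here: the cartridge is eccentric, so the bore's axis runs parallel to x 4.5 mm off this point, in a direction round the circle (up, down, sideways..) that is not reported and varies: look or feel for it.
- rest: fixed wooden gauge rest, base 100 x 80 x 12 mm. Origin: centre of its underside, x along the gauge. Two posts 8 mm thick at x = +31 and -31 mm, with flared notches 28 mm wide, floor 38 mm and tops about 62 mm above the counter: the gauge's axis lies 50 mm above the counter, either way round. Between the posts the space above 12 mm is free for fingers.
- wrench: steel open-ended wrench lying flat, 160 mm long, bystander, to be left where it is. Origin: centre of its underside.
- oil: small yellow oil bottle with a red cap, 40 mm across, 110 mm tall, bystander, to be left where it is. Origin: centre of its underside.
- roller: steel dough roller 200 mm long, lying on two 44 mm square white end blocks, bystander, to be left where it is. Origin: centre of its underside.
- tub: open green plastic tub, 170 x 130 x 70 mm, bystander, to be left where it is. Origin: centre of its underside.
- mug: white mug, 76 mm across, 90 mm tall, bystander, to be left where it is. Origin: centre of its underside.
- bowl: small red plastic bowl, 90 mm across, 40 mm tall, bystander, to be left where it is. Origin: centre of its underside.
There are look-alikes about, which are no part of the job. What is shaped like the gauge but purple is not meant.

How it is judged:
By the outcome, as a careful person would: the job done as asked, in the order asked, and still so for the second after the job is handed in, with the robot touching nothing.
It also fails if it takes over 72 s, if anything falls off the work surface, if the arm or the gripper's body presses on something with over 40 N, if the wrist force passes 120 N, or if a joint passes its speed limit or range.

### The arm

A 6-joint arm with a two-finger parallel gripper is mounted at the origin on the work surface. World frame = base frame: x ahead of the robot, y to its left, z up, the work surface at z = 0. Lengths are in m, angles in rad, forces in N, time in s.
With the tool pointing down it reaches from about 0.35 to 0.975 m from the base axis. Payload 4.9 kg.
Tool frame: the origin (TCP) lies on the centre line of the jaws, within the pads' length; the fingertips stand ahead of it and the grasp point (between the pads) is the TCP (manip.tip_extent is the z of the fingertips in the tool frame, in m); z points along the fingers, y is the line along which they close (so a half turn about z gives the same grasp; the last joint's range is limited). The gripper opens to 85 mm and grips with 20 to 120 N. Pads are 22 mm wide; open, the fingers measure 114 mm over their backs; the gripper's body (76 mm by 85 mm) begins 54 mm behind the grasp point. The pads swing forward as they close: fully open they stand 13 mm farther back than shut.
Start: joints at [1.169, 0.053, 1.613, -0, 1.476, -0.119], TCP at [0.174, 0.6, 0.216] pointing down, gripper open.
Joint ranges: [-3.01, 3.01], [-1.01, 2.22], [0.06, 2.58], [-1.02, 4.17], [0.09, 2.62], [-3.14, 3.14]. Speed limits (rad/s): [2.57, 2.57, 3.14, 3.14, 3.14, 3.14].

### API

Orientations are given as a unit quaternion [w, x, y, z].
In Python, from plant import manip gives the robot as it stands. The module is installed in compiled form; this text tells all that it offers.
- The arm moves only by the shell command python3 -m crank 'ROWS'. ROWS is a JSON list of rows, 1 to 5 of them, each of 7 numbers: the opening from 0.0 (shut) to 1.0 (fully open), then dx, dy, dz in m, then a rotation vector rx, ry, rz in rad; each row shifts and turns the commanded pose from where the row before left it, along the tool's axes as they then stand; what a row does not reach is not made up. A row lasts 1/8 s, in which the tool goes at most 0.0625 m and 0.188 rad, less where a joint would pass 70% of its speed; a pose out of reach is approached as far as the arm can. The fingers move at their own pace and stop on an object; the grip force is fixed at half the most. Time passes only in rows, so rows that do not move let the fingers close. It prints the time, the measured TCP pose, the force, the opening and the grip force at its end.
- manip.state(): the state, without advancing time (a new reading comes with each control period).
- manip.grab_frame(name): name is "scene" or "top" or "wrist"; returns (picture, depth): 420x560x3 uint8, red, green, blue; 420x560 float32, m along the optical axis (not along the pixel's ray), 0 where there is no reading.
- manip.camera_params(name): a dict with "intrinsics" (3x3 intrinsics, pixels), "k1" (the pictures are not rectified: a ray, as slopes to the right and down, at radius r is drawn at 1 + k1 r^2 times it, then the intrinsics apply), "xyz" and "orientation" of the camera in the world. Camera axes: x right, y down, z forward; pixel columns grow to the right and rows downward; lengths in m; the calibration is good to about 2 mm. A picture is of the moment at which its call begins: read the wrist's pose just before it. camera_params takes no time and is no camera call; for the wrist camera it gives the pose at the moment of the call.
- manip.job_done(): hands the job in; it is judged then, once.
Trained networks look in the newest picture that a camera, given by its name, has taken for a name from the list of things; names that differ only in an ending like _2 or _b are one class to them, and where a whole thing is asked for, a point or a joint stands for the part that bears it (a point fixed in the world has none). Each returns a list of dicts, best first, with "conf" (0 to 1); they miss things now and then, are a little off and sometimes report something else, mostly with a low value. They report only what shows in the picture. A call takes as long as a camera call. They do not tell look-alikes from the thing itself.
- manip.look_for(camera, query): "extent" ([left, top, right, bottom] in pixels, round what is visible of it).
- manip.outline_of(camera, query): "region" (420x560 bool, what is visible of it) and "extent" ([left, top, right, bottom] in pixels, round what is visible of it).
- manip.mark_of(camera, query): "centre" ([row, column] in pixels: a listed point, or the origin of a listed thing).
The state is a dict: "time": time; "joint_pos": joint angles; "joint_vel": joint speeds; "joint_efforts": joint torques, N m; "tool_pos": TCP position; "tool_rot": TCP orientation; "contact_force": force on the tool from outside, world axes, zero at the start; "ft_torque": the same for the moment, N m; "gripper_width": opening from 0.0 (shut) to 1.0 (fully open); "grasp_force": force on a finger pad.
Only numpy, scipy, OpenCV 4.12 (cv2) and the standard library are available. Lean on these libraries where they do the work, as an engineer would, in place of code of your own. Each camera call takes 0.05 s, during which the arm holds its last target. There are 200 camera calls.

## Working session

There is one attempt and no reset: what is moved stays moved. The work goes in short steps, Python scripts to look and compute and a shell command to move; the robot and the scene stay as the last step left them, time stands still between calls to the robot, and variables do not carry over. Pictures are saved under pics/ and viewed, at most 10 in all, crops included, and the job is handed in when it is done.

```bash
mkdir -p pics
cat > h.py <<'E'
import numpy as np, cv2
from plant import manip
from scipy.spatial.transform import Rotation as R
def rot(q): return R.from_quat([q[1],q[2],q[3],q[0]]).as_matrix()
def grab(n,save=None):
    cp=manip.camera_params(n); im,d=manip.grab_frame(n)
    if save: cv2.imwrite('pics/'+save,im[:,:,::-1])
    return im,d,cp
def rays(uv,cp):
    K=np.array(cp['intrinsics']);k=cp['k1']
    p=(np.atleast_2d(uv)-[K[0,2],K[1,2]])/[K[0,0],K[1,1]]
    q=p.copy()
    for _ in range(20): q=p/(1+k*(q**2).sum(1,keepdims=True))
    return np.c_[q,np.ones(len(q))]
def pts(uv,z,cp):
    return (rays(uv,cp)*np.asarray(z).reshape(-1,1))@rot(cp['orientation']).T+cp['xyz']
def cloud(d,cp):
    v,u=np.mgrid[0:420,0:560]
    return pts(np.c_[u.ravel(),v.ravel()].astype(float),d.ravel(),cp).reshape(420,560,3)
def onplane(uv,h,cp):
    r=rays(uv,cp)@rot(cp['orientation']).T; o=np.array(cp['xyz'])
    return o+r*((h-o[2])/r[:,2:])
def proj(P,cp):
    K=np.array(cp['intrinsics']);c=(np.atleast_2d(P)-cp['xyz'])@rot(cp['orientation'])
    q=c[:,:2]/c[:,2:];q=q*(1+cp['k1']*(q**2).sum(1,keepdims=True))
    return q*[K[0,0],K[1,1]]+[K[0,2],K[1,2]]
E
python3 - <<'E'
from h import *
s=manip.state();print(s)
for n in('scene','top'):
    im,d,cp=grab(n,n+'0.png');print(n,cp);np.savez(n+'0.npz',im=im,d=d)
    for q in('gauge','pedestal','rest','go_tip','nogo_tip','bore'):
        print(q,[(np.round(r['centre'],1).tolist(),round(r['conf'],2)) for r in manip.mark_of(n,q)][:4])
E
```

```text
{'time': 0.0, 'joint_pos': array([ 1.16896073e+00,  5.33504313e-02,  1.61431100e+00, -1.08089108e-05,
        1.47599541e+00, -1.19001982e-01]), 'joint_vel': array([ 4.27036457e-04, -5.63228400e-04,  6.04457333e-04, -1.07613047e-03,
        3.90524566e-05,  4.88185036e-04]), 'joint_efforts': array([-7.25726895e-04, -3.93687701e+01, -3.70174026e+01, -2.59393682e-04,
        7.00846067e-03, -2.11480915e-05]), 'tool_pos': array([0.17416752, 0.59955497, 0.21515688]), 'tool_rot': array([-2.60549910e-04,  1.40945330e-01,  9.90016843e-01, -9.98676291e-04]), 'contact_force': array([ 0.5763689 ,  0.32200884, -0.78994076]), 'ft_torque': array([-0.00883942, -0.0695801 ,  0.00059913]), 'grasp_force': 0.0, 'gripper_width': 0.9972094119485768}
scene {'intrinsics': array([[450.87769486,   0.        , 274.29957709],
       [  0.        , 450.87769486, 208.15271548],
       [  0.        ,   0.        ,   1.        ]]), 'k1': -0.1502783437540776, 'xyz': array([ 1.4114875 , -0.78750003,  1.08784498]), 'orientation': array([-0.37989498,  0.83365597,  0.36246358, -0.17122405])}
gauge [([255.7, 277.6], 0.
[... 443 characters left out ...]
 0.91)]
top {'intrinsics': array([[509.9905512 ,   0.        , 276.81416542],
       [  0.        , 509.9905512 , 216.64452679],
       [  0.        ,   0.        ,   1.        ]]), 'k1': -0.1749346997293633, 'xyz': array([ 0.21671814, -0.01157109,  1.60069195]), 'orientation': array([ 0.07536582, -0.69559217,  0.71064903, -0.07382064])}
gauge [([215.1, 223.9], 0.94), ([182.8, 310.0], 0.87), ([242.7, 172.3], 0.84), ([297.0, 155.6], 0.71)]
pedestal []
rest [([221.9, 225.6], 0.79)]
go_tip [([219.9, 166.8], 0.8), ([260.6, 245.3], 0.73), ([311.0, 134.9], 0.6), ([214.4, 198.7], 0.57)]
nogo_tip [([195.2, 316.3], 0.82), ([219.7, 241.1], 0.74), ([281.3, 204.3], 0.69), ([259.3, 181.3], 0.62)]
bore []
```

View pics/scene0.png

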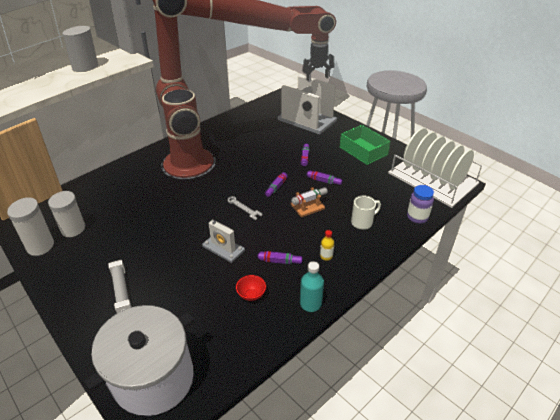

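View pics/top0.png

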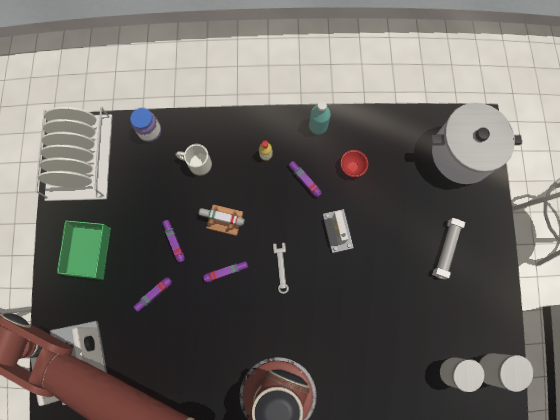

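The scene view shows the real gauge on its wooden rest at about (308,200) and the pedestal at (222,240). In the top view they are at (222,218) and (338,231). The purple ones are look-alikes.

```bash
cat > a.py <<'E'
from h import *
T=np.load('top0.npz');S=np.load('scene0.npz');ct=manip.camera_params('top');cs=manip.camera_params('scene')
C=cloud(T['d'],ct);im=T['im'].astype(int)
c=lambda n,im,x0,y0,w,h:cv2.resize(im[y0:y0+h,x0:x0+w,::-1],(400,300),interpolation=cv2.INTER_CUBIC)
m=np.vstack([np.hstack([c(0,T['im'],190,195,64,48),c(0,T['im'],308,202,64,48)]),np.hstack([c(0,S['im'],275,175,64,48),c(0,S['im'],192,212,64,48)])])
cv2.imwrite('pics/m1.png',m)
hsv=cv2.cvtColor(T['im'],cv2.COLOR_RGB2HSV)
# gauge: z 0.045..0.08 near region
def reg(C,x0,y0,w,h,lo,hi):
    P=C[y0:y0+h,x0:x0+w].reshape(-1,3);return P[(P[:,2]>lo)&(P[:,2]<hi)]
P=reg(C,195,200,55,35,-.02,.2);print(np.percentile(P[:,2],[5,25,50,75,95]))
for nm,(bx,lo,hi) in {'gauge':((195,200,55,40),.052,.08),'housing':((315,200,50,55),.088,.103)}.items():
    P=reg(C,*bx,lo,hi)
    r=cv2.minAreaRect(P[:,:2].astype(np.float32));print(nm,len(P),P.mean(0),r)
Cs=cloud(S['d'],cs)
for nm,(bx,lo,hi) in {'gauge':((280,175,60,50),.052,.08),'housing':((195,210,60,60),.02,.107),'housetop':((195,210,60,60),.094,.103)}.items():
    P=reg(Cs,*bx,lo,hi)
    r=cv2.minAreaRect(P[:,:2].astype(np.float32));print(nm,len(P),P.mean(0),r)
E
python3 a.py
```

```text
[-0.00482074 -0.00028839  0.00465689  0.01779056  0.063593  ]
gauge 389 [0.55327509 0.15974928 0.06076584] ((0.5539396405220032, 0.1619405597448349), (0.14015452563762665, 0.05963939055800438), 73.01715087890625)
housing 170 [ 0.50685646 -0.20350962  0.09844861] ((0.5093090534210205, -0.2032325118780136), (0.09151626378297806, 0.021038923412561417), 11.627573013305664)
gauge 213 [0.55721256 0.15610287 0.05776564] ((0.5555433034896851, 0.16130474209785461), (0.14314024150371552, 0.05918526276946068), 72.78506469726562)
housing 517 [ 0.51777232 -0.20827064  0.06826103] ((0.510512113571167, -0.20554450154304504), (0.09500936418771744, 0.02719595842063427), 14.251608848571777)
housetop 125 [ 0.51311998 -0.20375645  0.0978016 ] ((0.5104408860206604, -0.2030404955148697), (0.09217791259288788, 0.025532511994242668), 10.941391944885254)
```

View pics/m1.png

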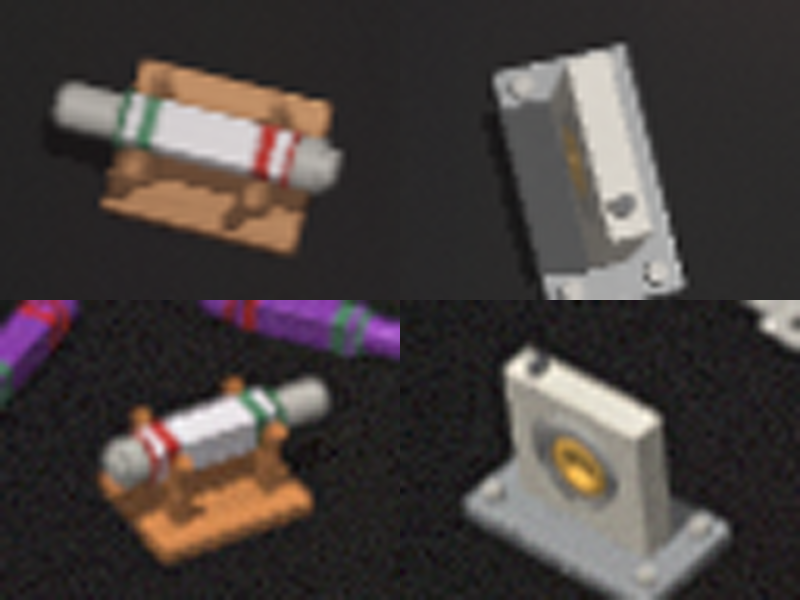

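Go (green) end of the gauge points to +y and the red end to −y. On the −y side of the pedestal the brass bush shows. I'll set up a small planner and check the wrist camera mounting.

```bash
cat > plan.py <<'E'
from h import *
from scipy.linalg import logm,expm
np.set_printoptions(precision=4,suppress=True)
def down(yaw):  # tool z down; yaw = world angle of tool x
    c,s=np.cos(yaw),np.sin(yaw); return np.c_[[c,s,0],[s,-c,0],[0,0,-1]]
def pose():
    s=manip.state();T=np.eye(4);T[:3,:3]=rot(s['tool_rot']);T[:3,3]=s['tool_pos'];return T
def go(pos,Rm,T0=None,n=None):
    T0=pose() if T0 is None else T0
    T=np.eye(4);T[:3,:3]=Rm;T[:3,3]=pos;rel=np.linalg.inv(T0)@T
    w=np.linalg.norm(R.from_matrix(rel[:3,:3]).as_rotvec());d=np.linalg.norm(rel[:3,3])
    n=n or int(np.ceil(max(w/.185,d/.06,1)));D=expm(np.real(logm(rel))/n)
    print('rows',n,'each',D[:3,3],R.from_matrix(D[:3,:3]).as_rotvec());return T
E
python3 - <<'E'
from plan import *
T=pose();print(T);print('tip',manip.tip_extent)
c=manip.camera_params('wrist');Rc=rot(c['orientation'])
print('cam in tool',T[:3,:3].T@(c['xyz']-T[:3,3]),'\n',T[:3,:3].T@Rc,c['intrinsics'][0][0])
x=np.degrees(np.arctan2(T[1,0],T[0,0]));print('yaw x',x)
for yaw in (73,-107): go([.554,.16,.25],down(np.radians(yaw)))
E
```

```text
[[-0.9603  0.279  -0.      0.1744]
 [ 0.279   0.9603  0.      0.6002]
 [ 0.      0.     -1.      0.2164]
 [ 0.      0.      0.      1.    ]]
tip 0.019
cam in tool [ 0.0706  0.0001 -0.1571] 
 [[-0.0006 -0.9602 -0.2794]
 [ 1.     -0.0005 -0.0005]
 [ 0.0003 -0.2794  0.9602]] 375.1038575935469
yaw x 163.79922818028817
rows 10 each [-0.064   0.0088 -0.0034] [ 0.     -0.      0.1585]
rows 10 each [-0.0186 -0.0616 -0.0034] [ 0.      0.     -0.1557]
```

```bash
python3 -c "
from plan import *
go([.554,.16,.24],down(np.radians(73)),n=12)"
```

```text
rows 12 each [-0.0533  0.008  -0.002 ] [ 0.     -0.      0.1321]
```

```bash
python3 -m crank '[[1,-0.0533,0.008,-0.002,0,0,0.1321],[1,-0.0533,0.008,-0.002,0,0,0.1321],[1,-0.0533,0.008,-0.002,0,0,0.1321],[1,-0.0533,0.008,-0.002,0,0,0.1321]]'; python3 -m crank '[[1,-0.0533,0.008,-0.002,0,0,0.1321],[1,-0.0533,0.008,-0.002,0,0,0.1321],[1,-0.0533,0.008,-0.002,0,0,0.1321],[1,-0.0533,0.008,-0.002,0,0,0.1321]]';  python3 -m crank '[[1,-0.0533,0.008,-0.002,0,0,0.1321],[1,-0.0533,0.008,-0.002,0,0,0.1321],[1,-0.0533,0.008,-0.002,0,0,0.1321],[1,-0.0533,0.008,-0.002,0,0,0.1321],[1,0,0,0,0,0,0]]'
cat > g.py <<'E'
from plan import *
T=pose();print('yaw',np.degrees(np.arctan2(T[1,0],T[0,0])),T[:3,3])
im,d,cp=grab('wrist','w1.png');np.savez('w1.npz',im=im,d=d)
C=cloud(d,cp)
for q in ('gauge','go_tip','nogo_tip','rest'):
    for r in manip.mark_of('wrist',q)[:2]:
        v,u=r['centre'];h=.05 if q!='rest' else 0;print(q,round(r['conf'],2),(u,v),onplane([u,v],h,cp))
for r in manip.outline_of('wrist','gauge')[:2]:
    P=C[r['region']];P=P[(P[:,2]>.05)&(P[:,2]<.08)];print(r['conf'],r['extent'],len(P),P.mean(0),cv2.minAreaRect(P[:,:2].astype(np.float32)))
E
python3 g.py
```

```text
time: 1.2
tool_pos: [0.3776, 0.5301, 0.2245]
tool_rot: [0.0, 0.396, 0.918, 0.0]
contact_force: [-0.0, 0.4, -0.3]
gripper_width: 0.999
grasp_force: 0.0
time: 1.7
tool_pos: [0.5162, 0.3675, 0.2325]
tool_rot: [0.0, 0.623, 0.783, 0.0]
contact_force: [0.7, -0.3, -0.3]
gripper_width: 0.998
grasp_force: 0.0
time: 2.33
tool_pos: [0.554, 0.1563, 0.2408]
tool_rot: [0.0, 0.806, 0.593, 0.0]
contact_force: [0.7, 0.6, 0.6]
gripper_width: 1.003
grasp_force: 0.0
yaw 72.67701479302288 [0.554  0.1563 0.2408]
gauge 0.96 (128.8, 223.5) [[0.3996 0.1632 0.05  ]]
gauge 0.89 (276.4, 183.3) [[0.5496 0.158  0.05  ]]
go_tip 0.69 (273.2, 98.2) [[0.5702 0.2323 0.05  ]]
go_tip 0.69 (487.3, 304.0) [[ 0.7236 -0.0322  0.05  ]]
nogo_tip 0.97 (281.4, 249.8) [[0.5341 0.0925 0.05  ]]
nogo_tip 0.96 (45.7, 69.3) [[0.3852 0.3183 0.05  ]]
rest 0.73 (277.8, 170.5) [[0.5517 0.1613 0.    ]]
rest 0.43 (496.1, 232.3) [[0.7681 0.02   0.    ]]
0.97 [100.6, 0.0, 217.7, 94.3] 0 [nan nan nan] ((0.0, 0.0), (0.0, 0.0), 0.0)
0.85 [407.8, 302.0, 490.3, 372.1] 0 [nan nan nan] ((0.0, 0.0), (0.0, 0.0), 0.0)g.py:9: RuntimeWarning: Mean of empty slice.
  P=C[r['region']];P=P[(P[:,2]>.05)&(P[:,2]<.08)];print(r['conf'],r['extent'],len(P),P.mean(0),cv2.minAreaRect(P[:,:2].astype(np.float32)))
  ret = um.true_divide(
```

Run:
```python
from plan import *
f=np.load('w1.npz');im,d=f['im'],f['d'];cp=manip.camera_params('wrist');C=cloud(d,cp)
cv2.imwrite('pics/w1c.png',cv2.resize(im[60:290,180:400,::-1],(660,690))[:590])
hsv=cv2.cvtColor(im,cv2.COLOR_RGB2HSV)
H,S,V=[hsv[...,i].astype(int) for i in range(3)]
box=np.zeros((420,560),bool);box[60:290,220:340]=1
gr=box&(H>50)&(H<95)&(S>90);rd=box&((H<6)|(H>172))&(S>150)
for n,m in(('green',gr),('red',rd)):
    v,u=np.nonzero(m);P=C[m];print(n,len(u),u.min(),u.max(),v.min(),v.max(),np.median(P,0),P[:,2].max())
hd=box&(C[...,2]>.0585)&(C[...,2]<.068)&(S<70)
P=C[hd];print('handle',len(P),P.mean(0),np.median(P[:,2]));p=P[:,:2]
# between collars
a=np.array([np.cos(np.radians(75.5)),np.sin(np.radians(75.5))]);r=cv2.minAreaRect(p.astype(np.float32));print(r)
m=box&(C[...,2]>.045)&(S<70);P=C[m][:,:2]-[.552,.16];s=P@a;t=P@[-a[1],a[0]]
for k in np.arange(-.07,.09,.01):
    q=t[(s>k)&(s<k+.01)]
    if len(q)>5: print(round(k+.005,3),len(q),np.percentile(q,[2,98]),np.percentile(q,[2,98]).mean())
print(s.min(),s.max())
```

```text
Traceback (most recent call last):
ValueError: zero-size array to reduction operation minimum which has no identity
```

View pics/w1c.png

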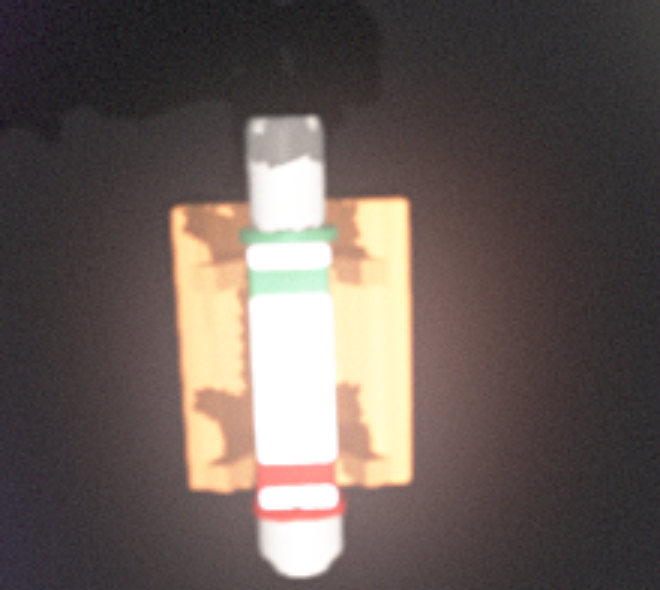

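The crop shows the gauge lying along the rest, green collar at crop (288,232) and red collar at (300,512). The tips are at (285,115) and (300,577).

Run:
```python
from plan import *
cp=manip.camera_params('wrist')
c=lambda x,y:[180+x/3,60+y/3]
A,B=onplane([c(290,300)],.062,cp)[0],onplane([c(297,450)],.062,cp)[0];print(A,B,np.degrees(np.arctan2(*(A-B)[1::-1])))
A,B=onplane([c(285,115)],.05,cp)[0],onplane([c(300,577)],.05,cp)[0];v=A-B;print(A,B,np.linalg.norm(v),np.degrees(np.arctan2(*v[1::-1])))
A,B=onplane([c(288,232)],.062,cp)[0],onplane([c(300,512)],.062,cp)[0];v=A-B;print((A+B)/2,np.linalg.norm(v),np.degrees(np.arctan2(*v[1::-1])))
b=np.array([-np.sin(np.radians(11.3)),np.cos(np.radians(11.3)),0])
al=np.radians(45);o=-b*np.cos(al)-np.array([0,0,1])*np.sin(al)   # optical axis
# camera axes: x right, y down; tool from camera
Rct=np.array([[0,-.9602,-.2794],[1,0,0],[0,-.2794,.9602]])
y=-np.array([0,0,1])*np.cos(al)+b*np.sin(al)
Rc=np.c_[np.cross(y,o),y,o];Rt=Rc@Rct.T
bore=np.array([.5095,-.2035,.06]);cam=bore-o*.31
p=cam-Rt@[.0706,0,-.1571];print('tcp',p,Rt)
go(p,Rt)
```

```text
[0.5563 0.1848 0.062 ] [0.5447 0.1398 0.062 ] 75.50528557973615
[0.5705 0.2362 0.05  ] [0.5318 0.0947 0.05  ] 0.146680140467595 74.70788341633126
[0.5506 0.1621 0.062 ] 0.0866532046657926 75.30006071200654
tcp [ 0.4869 -0.0903  0.1417] [[ 0.0943 -0.9806  0.1718]
 [-0.4721 -0.1959 -0.8595]
 [ 0.8765  0.     -0.4814]]
rows 15 each [-0.0118  0.0165  0.0074] [-0.0916  0.023   0.1547]
```

Run:
```python
from plan import *
b=np.array([-np.sin(np.radians(11.3)),np.cos(np.radians(11.3)),0])
al=np.radians(45);o=-b*np.cos(al)-np.array([0,0,1])*np.sin(al)
Rct=np.array([[0,-.9602,-.2794],[1,0,0],[0,-.2794,.9602]])
y=np.array([0,0,1])*np.cos(al)-b*np.sin(al)
Rc=np.c_[np.cross(y,o),y,o];Rt=Rc@Rct.T
bore=np.array([.5095,-.2035,.06]);cam=bore-o*.31
p=cam-Rt@[.0706,0,-.1571];print('tcp',p,Rt)
go(p,Rt,n=7)
```

```text
tcp [ 0.4935 -0.1234  0.1755] [[-0.1718  0.9806  0.0943]
 [ 0.8595  0.1959 -0.4721]
 [-0.4814 -0.     -0.8765]]
rows 7 each [-0.039  -0.0055  0.018 ] [-0.0177 -0.0703 -0.0688]
```

```bash
python3 -m crank '[[1,-0.039,-0.0055,0.018,-0.0177,-0.0703,-0.0688],[1,-0.039,-0.0055,0.018,-0.0177,-0.0703,-0.0688],[1,-0.039,-0.0055,0.018,-0.0177,-0.0703,-0.0688],[1,-0.039,-0.0055,0.018,-0.0177,-0.0703,-0.0688]]' >/dev/null; python3 -m crank '[[1,-0.039,-0.0055,0.018,-0.0177,-0.0703,-0.0688],[1,-0.039,-0.0055,0.018,-0.0177,-0.0703,-0.0688],[1,-0.039,-0.0055,0.018,-0.0177,-0.0703,-0.0688],[1,0,0,0,0,0,0],[1,0,0,0,0,0,0]]'
python3 - <<'E'
from plan import *
im,d,cp=grab('wrist');np.savez('w2.npz',im=im,d=d)
import pickle;pickle.dump(cp,open('w2.pkl','wb'))
uv=proj([.5095,-.2035,.06],cp)[0];print(uv)
for q in ('bore','pedestal'):
    for r in manip.mark_of('wrist',q)[:2]: print(q,r)
u,v=[int(x) for x in uv]
c=im[v-75:v+75,u-100:u+100][::-1,::-1,::-1]
cv2.imwrite('pics/w2c.png',cv2.resize(c,(800,600),interpolation=cv2.INTER_CUBIC));print(u,v)
E
```

```text
time: 3.75
tool_pos: [0.4937, -0.1234, 0.1757]
tool_rot: [0.192, 0.615, 0.748, -0.157]
contact_force: [0.1, 0.2, 0.2]
gripper_width: 0.998
grasp_force: 0.0
[281.6963 214.65  ]
bore {'centre': [215.2, 276.0], 'conf': 0.71}
pedestal {'centre': [171.2, 280.0], 'conf': 0.66}
281 214
```

View pics/w2c.png

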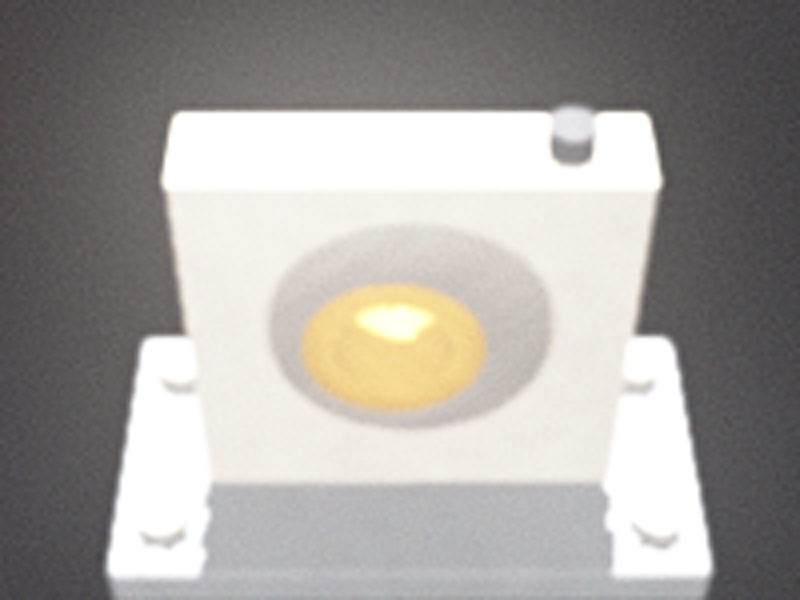

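The rotated crop shows the pedestal's +y face. The cartridge ellipse is centred at about (410,326) and the brass bush at (393,347), so the bore is offset down and a little to the left (+x world). I'll fit the pedestal pose by PnP on its corners.

Run:
```python
from plan import *
import pickle
cp=pickle.load(open('w2.pkl','rb'));f=np.load('w2.npz')
u0,v0=281,214
o=lambda p:np.array([[u0+99-(x-1.5)/4,v0+74-(y-1.5)/4] for x,y in p])
# ped frame: X along +b (toward viewer), Y = z cross X -> world -x = image right
Q=[(10,-45,100),(10,45,100),(-10,-45,100),(-10,45,100),(10,-45,12),(10,45,12),(35,-65,12),(35,65,12),(-35,-65,12),(-35,65,12)]
I=[(163,190),(661,190),(175,112),(650,112),(212,483),(607,483),(108,577),(712,577),(142,338),(675,338)]
r=rays(o(I),cp)
Q=np.array(Q,float)/1000
ok,rv,tv=cv2.solvePnP(Q,r[:,:2].copy(),np.eye(3),None)
pr=cv2.projectPoints(Q,rv,tv,np.eye(3),None)[0][:,0];print('res px',(pr-r[:,:2])*375)
Rc=rot(cp['orientation']);Rp=Rc@cv2.Rodrigues(rv)[0];P=Rc@tv[:,0]+cp['xyz']
print('ped origin',P,'X',Rp[:,0],'yaw',np.degrees(np.arctan2(Rp[1,0],Rp[0,0])),'Z',Rp[:,2])
def face(pix,xf):
    rr=rays(o(pix),cp)@Rc.T@Rp; c=Rp.T@(cp['xyz']-P); return c+rr*((xf-c[0])/rr[:,:1])
def box(l,rgt,t,b,cx,cy,xf):
    q=face([(l,cy),(rgt,cy),(cx,t),(cx,b)],xf);print((q*1000).round(1).tolist());return np.array([(q[0,1]+q[1,1])/2,(q[2,2]+q[3,2])/2])*1000
ca=box(268,552,222,430,410,326,.010);bu=box(301,486,283,412,393.5,347.5,.012)
bu2=box(301,486,283,412,393.5,347.5,.010)
print('cart',ca,'bush',bu,'off',bu-ca,np.linalg.norm(bu-ca),bu2)
C=cloud(f['d'],cp);q=(C.reshape(-1,3)-P)@Rp
m=(abs(q[:,1])<.04)&(q[:,2]>.02)&(q[:,2]<.09)&(abs(q[:,0])<.03);print('face x depth',np.percentile(q[m,0],[10,50,90]))
m=(abs(q[:,1])<.04)&(abs(q[:,0])<.006)&(q[:,2]>.08);print('top z depth',C.reshape(-1,3)[m].mean(0))
```

```text
res px [[-0.492   0.8624]
 [ 0.2196  0.8335]
 [-0.3543 -1.3479]
 [ 0.7127 -1.3707]
 [ 0.9257  0.0238]
 [-0.925  -0.0241]
 [ 0.9616  0.0872]
 [-1.0526  0.003 ]
 [-0.2139  0.5703]
 [ 0.2266  0.5239]]
ped origin [ 0.5059 -0.2019  0.0009] X [-0.1918  0.9814 -0.0072] yaw 101.05833856535727 Z [-0.0027  0.0068  1.    ]
[[10.0, -28.5, 63.1], [10.0, 28.0, 63.1], [10.0, -0.4, 91.2], [10.0, -0.0, 30.7]]
[[12.0, -22.0, 59.0], [12.0, 15.0, 59.0], [12.0, -3.5, 77.2], [12.0, -3.5, 39.0]]
[[10.0, -22.2, 56.8], [10.0, 15.2, 56.8], [10.0, -3.5, 75.2], [10.0, -3.5, 36.6]]
cart [-0.2217 60.945 ] bush [-3.5076 58.1148] off [-3.2859 -2.8301] 4.3366774964834764 [-3.514  55.9282]
face x depth [0.0072 0.0086 0.0102]
top z depth [ 0.5038 -0.2014  0.1006]
```

Run:
```python
from plan import *
T=go([.552,.158,.15],down(np.radians(75.3)));go([.552,.158,.05],down(np.radians(75.3)),T)
```

```text
rows 5 each [ 0.0562  0.0124 -0.0117] [0.023  0.0987 0.0886]
rows 2 each [0.   0.   0.05] [ 0.  0. -0.]
```

```bash
python3 -m crank '[[1,0.0562,0.0124,-0.0117,0.023,0.0987,0.0886],[1,0.0562,0.0124,-0.0117,0.023,0.0987,0.0886],[1,0.0562,0.0124,-0.0117,0.023,0.0987,0.0886],[1,0.0562,0.0124,-0.0117,0.023,0.0987,0.0886],[1,0.0562,0.0124,-0.0117,0.023,0.0987,0.0886]]' >/dev/null; python3 -m crank '[[1,0,0,0,0,0,0],[1,0,0,0,0,0,0]]'; python3 -c "
from plan import *
T=go([.552,.158,.10],down(np.radians(75.3)),n=1)"
```

```text
time: 4.78
tool_pos: [0.5513, 0.1572, 0.1491]
tool_rot: [-0.0, 0.792, 0.611, -0.001]
contact_force: [-0.9, 0.0, 0.4]
gripper_width: 1.002
grasp_force: 0.0
rows 1 each [0.0011 0.0005 0.0491] [-0.0014  0.0015 -0.0001]
```

```bash
python3 -m crank '[[1,0.001,0.0005,0.035,-0.001,0.001,0],[1,0,0,0.034,0,0,0],[1,0,0,0.03,0,0,0],[1,0,0,0,0,0,0]]'; python3 -m crank '[[0.5,0,0,0,0,0,0],[0.4,0,0,0,0,0,0],[0.34,0,0,0,0,0,0],[0.32,0,0,0,0,0,0]]'
```

```text
time: 5.28
tool_pos: [0.5492, 0.1568, 0.0471]
tool_rot: [-0.002, 0.792, 0.61, -0.003]
contact_force: [-0.2, -0.0, -0.3]
gripper_width: 0.999
grasp_force: 0.0
time: 5.78
tool_pos: [0.5528, 0.158, 0.0511]
tool_rot: [0.0, 0.792, 0.61, 0.001]
contact_force: [0.2, -0.2, -0.4]
gripper_width: 0.318
grasp_force: 0.0
```

```bash
python3 -m crank '[[0.28,0,0,0,0,0,0],[0.28,0,0,0,0,0,0]]'; python3 -m crank '[[0.2,0,0,0,0,0,0],[0.0,0,0,0,0,0,0],[0.0,0,0,0,0,0,0]]';python3 -m crank '[[0,0,0,0,0,0,0],[0.0,0,0,0,0,0,0]]'; python3 -c "
from plan import *
for i in range(3):
  print(pose());print(manip.state()['contact_force'],manip.state()['ft_torque'])"
```

```text
time: 6.02
tool_pos: [0.5524, 0.1579, 0.0503]
tool_rot: [-0.0, 0.792, 0.61, 0.0]
contact_force: [1.4, -0.8, -0.8]
gripper_width: 0.278
grasp_force: 0.0
time: 6.4
tool_pos: [0.5524, 0.1579, 0.0503]
tool_rot: [-0.0, 0.792, 0.61, 0.0]
contact_force: [0.1, 0.1, -0.1]
gripper_width: -0.005
grasp_force: 0.0
time: 6.65
tool_pos: [0.5524, 0.1579, 0.0503]
tool_rot: [-0.0, 0.792, 0.61, 0.0]
contact_force: [1.1, -0.5, 0.4]
gripper_width: 0.004
grasp_force: 0.0
[[ 0.2551  0.9669  0.0002  0.5524]
 [ 0.9669 -0.2551  0.0005  0.1579]
 [ 0.0006  0.0001 -1.      0.0503]
 [ 0.      0.      0.      1.    ]]
[ 1.066  -0.5061  0.3593] [ 0.0012 -0.0353  0.012 ]
[[ 0.2551  0.9669  0.0002  0.5524]
 [ 0.9669 -0.2551  0.0005  0.1579]
 [ 0.0006  0.0001 -1.      0.0503]
 [ 0.      0.      0.      1.    ]]
[ 1.066  -0.5061  0.3593] [ 0.0012 -0.0353  0.012 ]
[[ 0.2551  0.9669  0.0002  0.5524]
 [ 0.9669 -0.2551  0.0005  0.1579]
 [ 0.0006  0.0001 -1.      0.0503]
 [ 0.      0.      0.      1.    ]]
[ 1.066  -0.5061  0.3593] [ 0.0012 -0.0353  0.012 ]
```

Fingers shut on nothing; look.

Run:
```python
from plan import *
a=grab('wrist')[0];s=grab('scene')[0];t=grab('top')[0]
c=lambda im,x0,y0:cv2.resize(im[y0:y0+75,x0:x0+100,::-1],(400,300),interpolation=cv2.INTER_CUBIC)
cv2.imwrite('pics/m2.png',np.vstack([np.hstack([cv2.resize(a[...,::-1],(400,300)),c(t,175,180)]),np.hstack([c(s,260,150),c(a,230,190)])]))
```

```text
(no output)
```

View pics/m2.png

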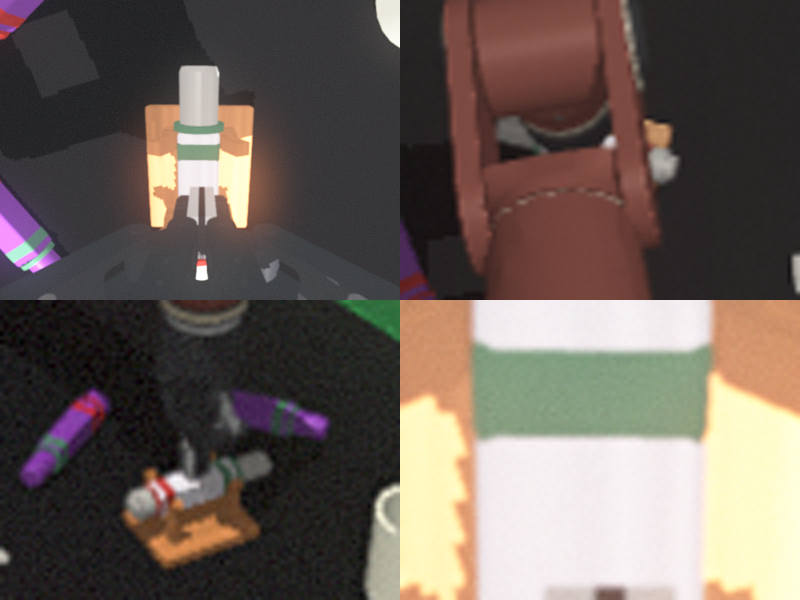

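The wrist view (top left) shows the fingers shut over the handle at about (202,215), apparently above it rather than around it. I'll check with depth.

Run:
```python
from plan import *
im,d,cp=grab('wrist');C=cloud(d,cp)
T=pose();print(T[:3,3],cp['xyz'])
print('tip closed proj',proj(T[:3,3]+T[:3,:3]@[0,0,.019],cp),'tcp',proj(T[:3,3],cp))
for v in range(215,330,8):print(v,[(u,(C[v,u]*1000).round().tolist()) for u in (265,273,290)])
s,ds,cs=grab('scene');Cs=cloud(ds,cs)
print('scene tip',proj(T[:3,3]+[0,0,-.019],cs),'tcp',proj(T[:3,3],cs))
for v in range(255,276,4): pass
for r in range(240//1,241): pass
for v in range(176,206,3):print(v,[(u,(Cs[v,u]*1000).round().tolist()) for u in (304,307,310)])
```

```text
[0.5524 0.1579 0.0503] [0.5701 0.2261 0.2075]
tip closed proj [[281.78   251.6669]] tcp [[281.8413 267.2555]]
215 [(265, [553.0, 187.0, 62.0]), (273, [556.0, 186.0, 62.0]), (290, [563.0, 184.0, 62.0])]
223 [(265, [552.0, 184.0, 62.0]), (273, [555.0, 183.0, 62.0]), (290, [562.0, 181.0, 62.0])]
231 [(265, [551.0, 180.0, 62.0]), (273, [554.0, 179.0, 61.0]), (290, [561.0, 178.0, 63.0])]
239 [(265, [550.0, 177.0, 61.0]), (273, [553.0, 176.0, 61.0]), (290, [560.0, 174.0, 62.0])]
247 [(265, [549.0, 173.0, 61.0]), (273, [552.0, 173.0, 61.0]), (290, [559.0, 170.0, 61.0])]
255 [(265, [548.0, 170.0, 62.0]), (273, [551.0, 169.0, 62.0]), (290, [558.0, 168.0, 62.0])]
263 [(265, [547.0, 167.0, 62.0]), (273, [552.0, 169.0, 70.0]), (290, [558.0, 167.0, 70.0])]
271 [(265, [549.0, 170.0, 78.0]), (273, [552.0, 170.0, 79.0]), (290, [558.0, 168.0, 79.0])]
279 [(265, [549.0, 170.0, 84.0]), (273, [552.0, 169.0, 84.0]), (290, [558.0, 167.0, 84.0])]
287 [(265, [549.0, 170.0, 90.0]), (273, [552.0, 169.0, 91.0]), (290, [558.0, 168.0, 91.0])]
295 [(265, [550.0, 170.0, 97.0]), (273, [552.0, 169.0, 96.0]), (290, [
[... 688 characters left out ...]
, [562.0, 140.0, 127.0]), (310, [570.0, 146.0, 129.0])]
185 [(304, [449.0, 246.0, -6.0]), (307, [562.0, 141.0, 114.0]), (310, [569.0, 148.0, 114.0])]
188 [(304, [466.0, 230.0, -3.0]), (307, [558.0, 146.0, 95.0]), (310, [580.0, 137.0, 113.0])]
191 [(304, [483.0, 212.0, 2.0]), (307, [561.0, 144.0, 85.0]), (310, [571.0, 148.0, 88.0])]
194 [(304, [544.0, 147.0, 59.0]), (307, [556.0, 149.0, 65.0]), (310, [561.0, 160.0, 62.0])]
197 [(304, [559.0, 131.0, 63.0]), (307, [562.0, 143.0, 58.0]), (310, [567.0, 155.0, 54.0])]
200 [(304, [565.0, 125.0, 56.0]), (307, [562.0, 145.0, 43.0]), (310, [567.0, 155.0, 40.0])]
203 [(304, [571.0, 120.0, 48.0]), (307, [548.0, 161.0, 11.0]), (310, [553.0, 172.0, 8.0])]
```

```bash
python3 -m crank '[[0,0,0,-0.01,0,0,0],[0,0,0,-0.025,0,0,0],[0,0,0,-0.025,0,0,0],[0,0,0,0,0,0,0],[0,0,0,0,0,0,0]]'
cat > tip.py <<'E'
from plan import *
im,d,cp=grab('wrist');C=cloud(d,cp);T=pose();print(T[:3,3],manip.tip_extent)
q=(C-T[:3,3])@T[:3,:3]   # tool coords
for lab,m in (('fing',(abs(q[...,0])<.03)&(abs(q[...,1])<.06)&(q[...,2]<.03)&(d>0)),):
    v,u=np.nonzero(m);Q=q[m]
    for z in np.arange(-.08,.03,.008):
        k=(Q[:,2]>z)&(Q[:,2]<z+.008)
        if k.sum(): print(round(z,3),k.sum(),'x',Q[k,0].min().round(4),Q[k,0].max().round(4),'y',Q[k,1].min().round(4),Q[k,1].max().round(4),'v',v[k].min(),v[k].max())
cv2.imwrite('pics/w3.png',im[...,::-1])
E
python3 tip.py
```

```text
time: 7.52
tool_pos: [0.552, 0.1578, 0.1098]
tool_rot: [-0.0, 0.792, 0.61, -0.0]
contact_force: [-0.3, -0.4, -0.1]
gripper_width: -0.002
grasp_force: 0.0
[0.5515 0.1577 0.1091] 0.019
-0.08 6025 x -0.0089 0.0169 y -0.0456 0.0451 v 333 419
-0.072 6420 x -0.0115 0.0146 y -0.0385 0.0386 v 315 398
-0.064 2501 x -0.0124 0.0147 y -0.0321 0.0327 v 304 387
-0.056 1105 x -0.0116 0.0129 y -0.0165 0.0167 v 295 362
-0.048 722 x 0.0065 0.0118 y -0.0132 0.0138 v 284 305
-0.04 701 x 0.0063 0.012 y -0.013 0.0137 v 274 296
-0.032 636 x 0.0062 0.0118 y -0.0131 0.0138 v 265 286
-0.024 209 x 0.0064 0.012 y -0.0121 0.0129 v 262 277
```

View pics/w3.png

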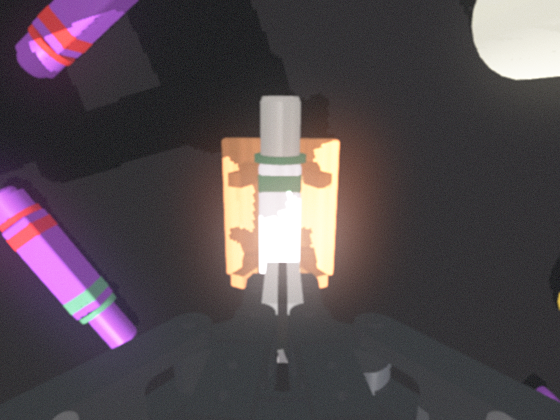

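The image and depth agree. The shut fingers end at row 262, which is tool z ≈ −0.018, so the real fingertips sit about 37 mm behind the stated extent. I'll treat the true grasp point as tool z ≈ −0.037 and go lower.

```bash
python3 -m crank '[[0.8,0,-0.001,0,0,0,0],[0.8,0,0,0.015,0,0,0],[0.8,0,0,0.025,0,0,0],[0.8,0,0,0.02,0,0,0],[0.8,0,0,0,0,0,0]]'; python3 -m crank '[[0.8,0,0,0.015,0,0,0],[0.8,0,0,0.01,0,0,0],[0.8,0,0,0.01,0,0,0],[0.8,0,0,0,0,0,0],[0.8,0,0,0,0,0,0]]'
```

```text
time: 8.2
tool_pos: [0.5492, 0.1578, 0.0472]
tool_rot: [-0.002, 0.792, 0.61, -0.002]
contact_force: [-0.3, 0.3, 0.8]
gripper_width: 0.801
grasp_force: 0.0
time: 8.82
tool_pos: [0.5517, 0.1582, 0.0156]
tool_rot: [-0.0, 0.792, 0.61, 0.001]
contact_force: [0.6, -0.7, 1.1]
gripper_width: 0.796
grasp_force: 0.0
```

```bash
python3 -m crank '[[0.5,0,0,0,0,0,0],[0.4,0,0,0,0,0,0],[0.33,0,0,0,0,0,0],[0.3,0,0,0,0,0,0],[0.25,0,0,0,0,0,0]]'; python3 -c "
from plan import *
print(pose())"
```

```text
time: 9.45
tool_pos: [0.5516, 0.1582, 0.0156]
tool_rot: [-0.0, 0.792, 0.61, 0.0]
contact_force: [-0.2, 0.8, 0.0]
gripper_width: 0.267
grasp_force: 59.5
[[ 0.2551  0.9669  0.0006  0.5516]
 [ 0.9669 -0.2551  0.0006  0.1582]
 [ 0.0008  0.0004 -1.      0.0156]
 [ 0.      0.      0.      1.    ]]
```

Gripped (59.5 N, width 0.267, no side load). The gauge axis is at tool z ≈ −0.0344. I'll lift and check the gauge in the hand.

```bash
python3 -m crank '[[0,0,0,-0.005,0,0,0],[0,0,0,-0.02,0,0,0],[0,0,0,-0.045,0,0,0],[0,0,0,-0.05,0,0,0],[0,0,0,0,0,0,0]]'
cat > tipm.py <<'E'
from plan import *
T=pose();im,d,cp=grab('wrist');q=(cloud(d,cp)-T[:3,3])@T[:3,:3]
for r in manip.mark_of('wrist','go_tip')[:2]:
    v,u=r['centre'];print(r);ray=rays([u,v],cp)@rot(cp['orientation']).T@T[:3,:3];o=T[:3,:3].T@(np.array(cp['xyz'])-T[:3,3])
    print('tip tool',o+ray*((-.0344-o[2])/ray[:,2:]))
m=(d>0)&(q[...,2]<-.02)&(q[...,0]>.02)&(abs(q[...,1])<.03)&(d<.3)
Q=q[m]
for a in np.arange(.02,.09,.008):
    k=(Q[:,0]>a)&(Q[:,0]<a+.008)
    if k.sum()>5: print(round(a,3),k.sum(),'y',np.percentile(Q[k,1],[1,99]),np.percentile(Q[k,1],[1,99]).mean(),'z',np.percentile(Q[k,2],[2,50]))
print('max x',np.percentile(Q[:,0],99.8))
E
python3 tipm.py;python3 - <<'E'
from plan import *
y=np.radians(101.1);b=np.array([np.cos(y),np.sin(y),0]);bore=np.array([.5105,-.201,.0571])
p=bore-.112*b;p[2]=.14;print(p);T=go(p,down(y))
E
```

```text
time: 10.07
tool_pos: [0.5554, 0.1588, 0.1428]
tool_rot: [0.003, 0.792, 0.61, 0.006]
contact_force: [0.8, 0.5, -2.1]
gripper_width: 0.27
grasp_force: 59.3
{'centre': [324.7, 135.2], 'conf': 0.69}
tip tool [[-0.0082 -0.0553 -0.0344]]
{'centre': [90.7, 279.9], 'conf': 0.63}
tip tool [[ 0.0752 -0.0006 -0.0344]]
0.02 1707 y [-0.0116  0.012 ] 0.00016236513510955487 z [-0.0474 -0.0461]
0.028 1880 y [-0.0117  0.012 ] 0.0001868547190223115 z [-0.0474 -0.0462]
0.036 2347 y [-0.0139  0.0143] 0.00020834078318469288 z [-0.0495 -0.0459]
0.044 1773 y [-0.0108  0.011 ] 0.0001175494200167989 z [-0.0462 -0.0439]
0.052 1800 y [-0.0105  0.0109] 0.00018068247039742472 z [-0.046  -0.0439]
0.06 1892 y [-0.0106  0.0107] 6.310439020337875e-05 z [-0.0461 -0.0439]
0.068 1948 y [-0.0104  0.0106] 0.00010937184025348705 z [-0.0459 -0.0434]
max x 0.07590965851205428
[ 0.5321 -0.3109  0.14  ]
rows 8 each [-0.0592  0.0011 -0.0005] [ 0.0002 -0.0001 -0.0565]
```

```bash
python3 -m crank '[[0,-0.0592,0.001,0,0,0,-0.0565],[0,-0.0592,0.001,0,0,0,-0.0565],[0,-0.0592,0.001,0,0,0,-0.0565],[0,-0.0592,0.001,0,0,0,-0.0565]]'>/dev/null; python3 -m crank '[[0,-0.0592,0.001,0,0,0,-0.0565],[0,-0.0592,0.001,0,0,0,-0.0565],[0,-0.0592,0.001,0,0,0,-0.0565],[0,-0.0592,0.001,0,0,0,-0.0565]]' >/dev/null; python3 -m crank '[[0,0,0,0,0,0,0],[0,0,0,0,0,0,0],[0,0,0,0,0,0,0],[0,0,0,0,0,0,0]]'
python3 - <<'E'
from plan import *
print(pose())
y=np.radians(101.1);b=np.array([np.cos(y),np.sin(y),0]);bore=np.array([.5105,-.201,.0571])
p=bore-.105*b;p[2]=.0571-.0343;print(p);T=go(p,down(y),n=4)
E
```

```text
time: 11.68
tool_pos: [0.531, -0.3098, 0.1348]
tool_rot: [-0.0, 0.635, 0.773, 0.0]
contact_force: [0.1, 0.2, -1.7]
gripper_width: 0.278
grasp_force: 59.3
[[-0.1942  0.981  -0.0002  0.531 ]
 [ 0.981   0.1942  0.0009 -0.3098]
 [ 0.001   0.     -1.      0.1348]
 [ 0.      0.      0.      1.    ]]
[ 0.5307 -0.304   0.0228]
rows 4 each [0.0014 0.0002 0.028 ] [ 0.     -0.0002  0.0004]
```

```bash
python3 -m crank '[[0,0.001,0.0002,0.03,0,0,0],[0,0.001,0,0.04,0,0,0],[0,0.001,0,0.032,0,0,0],[0,0.003,0,0.01,0,0,0],[0,0,0,0,0,0,0]]'>/dev/null; python3 -m crank '[[0,0,0,0,0,0,0],[0,0,0,0,0,0,0],[0,0,0,0,0,0,0]]'
python3 - <<'E'
from plan import *
print(pose())
y=np.radians(101.1);b=np.array([np.cos(y),np.sin(y),0]);e=np.array([b[1],-b[0],0]);bore=np.array([.5105,-.201,.0571])
T=pose();r=T[:3,3]+[0,0,.0343]-bore;print('b',r@b,'e',r@e,'z',r[2])
w,dw,cw=grab('wrist');s,d,cs=grab('scene')
np.savez('s3.npz',s=s,d=d,w=w,dw=dw)
print('expected scene px: bush face centre',proj(bore-.012*b,cs),'tip',proj(T[:3,3]+T[:3,:3]@[.076,0,-.0343],cs),'cart',proj(bore-.0034*e+[0,0,.0029]-.01*b,cs))
c=cv2.resize(s[200:275,185:285,::-1],(800,600),interpolation=cv2.INTER_CUBIC)
cv2.imwrite('pics/s3.png',c)
E
```

```text
time: 12.68
tool_pos: [0.5307, -0.3056, 0.0241]
tool_rot: [0.001, 0.635, 0.772, 0.0]
contact_force: [-0.6, -0.0, -2.6]
gripper_width: 0.268
grasp_force: 59.3
[[-0.1927  0.9813  0.0016  0.5307]
 [ 0.9813  0.1927 -0.0005 -0.3056]
 [-0.0008  0.0015 -1.      0.0241]
 [ 0.      0.      0.      1.    ]]
b -0.10655968847651477 e -0.0003683285524775043 z 0.0013360369224232962
expected scene px: bush face centre [[220.0398 237.7692]] tip [[216.139  240.6853]] cart [[219.5829 236.3618]]
```

View pics/s3.png

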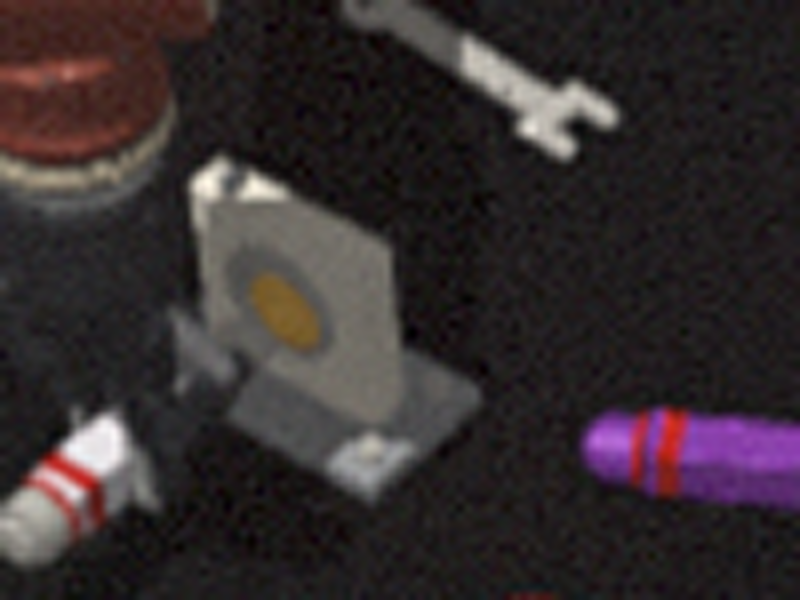

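The scene crop shows the red end at (30,530). The bush centre at (285,312) corresponds to full px (220.6,239), near its prediction. The go end is in shadow, so I'll compare projections numerically.

Run:
```python
from plan import *
f=np.load('s3.npz');T=pose();cs=manip.camera_params('scene');cw=manip.camera_params('wrist')
for n,x in (('nogo',-.066),('redcollar',-.044),('org',-.001),('gocollar',.044),('go',.076)):
    P=T[:3,3]+T[:3,:3]@[x,0,-.0343];uv=proj(P,cs)[0];print(n,P,uv,'crop',(uv-[185,200])*8)
q=(cloud(f['dw'],cw)-T[:3,3])@T[:3,:3];d=f['dw']
m=(d>0)&(q[...,2]<-.015)&(q[...,2]>-.06)&(q[...,0]>.015)&(abs(q[...,1])<.03);Q=q[m]
for a in np.arange(.015,.16,.008):
    k=(Q[:,0]>a)&(Q[:,0]<a+.008)
    if k.sum()>5: print(round(a,3),k.sum(),'y',np.percentile(Q[k,1],[1,99]),'z',np.percentile(Q[k,2],[2,50,98]))
W=cloud(f['dw'],cw);m=(W[...,2]>.09)&(W[...,2]<.103)&(d>0)&(q[...,0]>.06)
print('housing top from wrist',m.sum(),cv2.minAreaRect(W[m][:,:2].astype(np.float32)))
for r in manip.mark_of('wrist','go_tip')[:2]:print(r)
```

```text
nogo [ 0.543  -0.3702  0.0579] [185.5214 267.1717] crop [  4.1713 537.3739]
redcollar [ 0.5388 -0.3486  0.0579] [190.4798 262.8853] crop [ 43.8382 503.0823]
org [ 0.5305 -0.3064  0.0579] [199.9423 254.7084] crop [119.5385 437.6672]
gocollar [ 0.5218 -0.2622  0.0579] [209.5272 246.4303] crop [196.2174 371.4421]
go [ 0.5156 -0.2308  0.0579] [216.15   240.7129] crop [249.1997 325.7034]
0.015 1638 y [-0.0115  0.0117] z [-0.0472 -0.046  -0.0445]
0.023 1754 y [-0.0117  0.0121] z [-0.0474 -0.0463 -0.0448]
0.031 1914 y [-0.0116  0.0119] z [-0.0473 -0.046  -0.0445]
0.039 2310 y [-0.014   0.0144] z [-0.0495 -0.045  -0.032 ]
0.047 1757 y [-0.0105  0.011 ] z [-0.0461 -0.044  -0.0374]
0.055 1845 y [-0.0107  0.0108] z [-0.046  -0.0439 -0.0371]
0.063 1935 y [-0.0105  0.0109] z [-0.0461 -0.0439 -0.037 ]
0.071 1195 y [-0.0103  0.0105] z [-0.0457 -0.0433 -0.0359]
0.087 5512 y [-0.0292  0.0226] z [-0.0595 -0.0461 -0.0173]
0.095 1841 y [-0.0296  0.0298] z [-0.0581 -0.0411 -0.0189]
housing top from wrist 0 ((0.0, 0.0), (0.0, 0.0), 0.0)
{'centre': [93.8, 282.8], 'conf': 0.69}
```

Run:
```python
from plan import *
w=np.load('s3.npz')['w']
cv2.imwrite('pics/w4.png',cv2.resize(w[20:170,180:380,::-1],(800,600),interpolation=cv2.INTER_CUBIC))
```

```text
(no output)
```

View pics/w4.png

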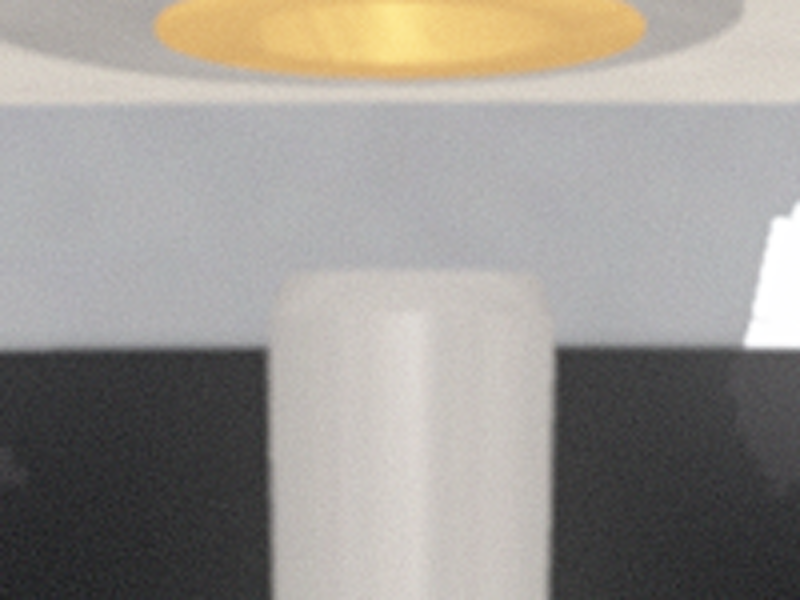

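The wrist crop shows the pin centred at column 411 and the brass bush at column 401, so the tool must shift about −0.75 mm in y. Now the height from the bush outline.

Run:
```python
from plan import *
f=np.load('s3.npz');w=f['w'];T=pose();cw=manip.camera_params('wrist')
hsv=cv2.cvtColor(w,cv2.COLOR_RGB2HSV).astype(int)
m=((hsv[...,0]>12)&(hsv[...,0]<32)&(hsv[...,1]>95)).astype(np.uint8);m[70:]=0
n,l,st,c=cv2.connectedComponentsWithStats(m);i=1+st[1:,4].argmax();print(st[i],c[i])
v,u=np.nonzero(l==i)
o=T[:3,:3].T@(np.array(cw['xyz'])-T[:3,3])
# contour points to face plane x=xf in tool frame
cn=max(cv2.findContours((l==i).astype(np.uint8),cv2.RETR_EXTERNAL,cv2.CHAIN_APPROX_NONE)[0],key=len)[:,0].astype(float)
d=f['dw'];q=(cloud(d,cw)-T[:3,3])@T[:3,:3];print('depth x on brass ring', np.percentile(q[l==i][:,0],[2,10,30,50]))
cn=cn[cn[:,1]>1]
for xf in (.0926,.0946,.0966):
    r=rays(cn,cw)@rot(cw['orientation']).T@T[:3,:3];p=(o+r*((xf-o[0])/r[:,:1]))[:,1:]*1000
    A=np.c_[2*p,np.ones(len(p))];s=np.linalg.lstsq(A,(p**2).sum(1),rcond=None)[0];print(xf,'centre y,z',s[:2],'R',np.sqrt(s[2]+s[0]**2+s[1]**2),'z range',p[:,1].min(),p[:,1].max())
```

```text
[ 219   13  122   26 2470] [279.57    25.9887]
depth x on brass ring [0.0932 0.0933 0.0935 0.0937]
0.0926 centre y,z [ -0.6573 -38.8053] R 17.44220202014912 z range -56.90590371051113 -21.760731361946174
0.0946 centre y,z [ -0.7031 -28.0454] R 19.028971612220033 z range -47.79270972384922 -9.450275313626383
0.0966 centre y,z [ -0.7489 -17.2856] R 20.61574120429095 z range -38.67951573718731 2.8601807346933796
```

```bash
python3 -m crank '[[0,0,-0.0008,0.0013,0,0,0],[0,0.01,0,0,0,0,0],[0,0.005,0,0,0,0,0],[0,0,0,0,0,0,0],[0,0,0,0,0,0,0]]'; python3 -m crank '[[0,0.003,0,0,0,0,0],[0,0,0,0,0,0,0]]';python3 -m crank '[[0,0.002,0,0,0,0,0],[0,0,0,0,0,0,0]]'
```

```text
time: 13.45
tool_pos: [0.5265, -0.2906, 0.0219]
tool_rot: [0.0, 0.635, 0.772, 0.0]
contact_force: [-0.5, -0.0, -1.9]
gripper_width: 0.271
grasp_force: 59.3
time: 13.7
tool_pos: [0.5258, -0.2875, 0.0217]
tool_rot: [-0.0, 0.635, 0.772, 0.0]
contact_force: [0.6, 0.4, -2.0]
gripper_width: 0.271
grasp_force: 59.3
time: 13.95
tool_pos: [0.5255, -0.2856, 0.0218]
tool_rot: [-0.0, 0.635, 0.772, 0.0]
contact_force: [0.5, -0.3, -2.2]
gripper_width: 0.27
grasp_force: 59.4
```

```bash
python3 -m crank '[[0,0.001,0.0003,-0.0008,0,0,0],[0,0.001,0,0,0,0,0],[0,0,0,0,0,0,0]]'; python3 -m crank '[[0,0.002,0,0,0,0,0],[0,0.001,0,0,0,0,0],[0,0,0,0,0,0,0]]'; python3 -c "
from plan import *
T=pose();print(T);s=manip.state();print('tool F',T[:3,:3].T@s['contact_force'],T[:3,:3].T@s['ft_torque'])"
```

```text
time: 14.32
tool_pos: [0.5253, -0.2836, 0.0226]
tool_rot: [-0.0, 0.635, 0.772, 0.0]
contact_force: [0.1, 0.7, -2.2]
gripper_width: 0.274
grasp_force: 59.3
time: 14.7
tool_pos: [0.5247, -0.2806, 0.0226]
tool_rot: [-0.0, 0.635, 0.772, 0.0]
contact_force: [0.0, 0.4, -2.5]
gripper_width: 0.269
grasp_force: 59.3
[[-0.1929  0.9812  0.0002  0.5247]
 [ 0.9812  0.1929  0.0006 -0.2806]
 [ 0.0005  0.0003 -1.      0.0226]
 [ 0.      0.      0.      1.    ]]
tool F [0.3921 0.0858 2.4684] [-0.0013 -0.0514  0.0288]
```

```bash
python3 -m crank '[[0,0.003,0,0,0,0,0],[0,0.003,0,0,0,0,0],[0,0,0,0,0,0,0]]'; python3 -m crank '[[0,0.003,0,0,0,0,0],[0,0.003,0,0,0,0,0],[0,0,0,0,0,0,0]]'; python3 -c "
from plan import *
T=pose();print(T);s=manip.state();print('tool F',T[:3,:3].T@s['contact_force'],T[:3,:3].T@s['ft_torque'])"
```

```text
time: 15.08
tool_pos: [0.5236, -0.2745, 0.0225]
tool_rot: [-0.0, 0.635, 0.772, 0.0]
contact_force: [0.3, 0.0, -1.8]
gripper_width: 0.275
grasp_force: 59.3
time: 15.45
tool_pos: [0.5224, -0.2687, 0.0225]
tool_rot: [-0.0, 0.635, 0.772, 0.0]
contact_force: [-0.5, 0.1, -3.0]
gripper_width: 0.273
grasp_force: 59.4
[[-0.193   0.9812  0.0001  0.5224]
 [ 0.9812  0.193   0.0007 -0.2687]
 [ 0.0006  0.0003 -1.      0.0225]
 [ 0.      0.      0.      1.    ]]
tool F [ 0.2227 -0.434   2.9915] [-0.0217  0.028   0.0665]
```

```bash
python3 -m crank '[[0,0.003,0,0,0,0,0],[0,0.003,0,0,0,0,0],[0,0,0,0,0,0,0]]'; python3 -m crank '[[0,0.0015,0,0,0,0,0],[0,0,0,0,0,0,0]]';python3 -m crank '[[0,0.0015,0,0,0,0,0],[0,0,0,0,0,0,0]]'
```

```text
time: 15.82
tool_pos: [0.5212, -0.2628, 0.0225]
tool_rot: [-0.0, 0.635, 0.772, 0.0]
contact_force: [0.5, 0.0, -2.0]
gripper_width: 0.27
grasp_force: 59.3
time: 16.08
tool_pos: [0.521, -0.2615, 0.0226]
tool_rot: [-0.0, 0.635, 0.772, 0.0]
contact_force: [-0.0, 0.1, -3.4]
gripper_width: 0.277
grasp_force: 59.3
time: 16.32
tool_pos: [0.5207, -0.26, 0.0226]
tool_rot: [-0.0, 0.635, 0.772, 0.0]
contact_force: [0.4, -0.3, -2.4]
gripper_width: 0.271
grasp_force: 59.3
```

```bash
python3 -m crank '[[0,0.001,0,0,0,0,0],[0,0,0,0,0,0,0]]';python3 -m crank '[[0,0.001,0,0,0,0,0],[0,0,0,0,0,0,0]]' | grep -E 'pos|contact'
python3 - <<'E'
from plan import *
T=pose();cw=manip.camera_params('wrist');w,d,cw=grab('wrist')
q=(cloud(d,cw)-T[:3,3])@T[:3,:3];W=cloud(d,cw)
# column on-axis depth profile, tool x vs z
for v in range(30,160,6): print(v,(q[v,282]*1000).round(1),w[v,282])
E
```

```text
time: 16.58
tool_pos: [0.5205, -0.2591, 0.0226]
tool_rot: [-0.0, 0.635, 0.772, 0.0]
contact_force: [0.2, 1.1, -2.5]
gripper_width: 0.276
grasp_force: 59.3
tool_pos: [0.5203, -0.2581, 0.0226]
contact_force: [0.4, -0.5, -2.4]
30 [103.2   0.2  23.2] [37 38 39]
36 [100.7   0.2  23. ] [31 33 33]
42 [98.1  0.2 22.4] [33 34 32]
48 [95.6  0.2 22.3] [36 37 38]
54 [93.2  0.2 23.5] [82 82 84]
60 [89.4  0.1 11.5] [143 143 145]
66 [86.8  0.1  9.7] [140 138 143]
72 [84.5  0.1 10.7] [142 139 142]
78 [82.2  0.1 12. ] [141 141 142]
84 [79.7  0.1 11.4] [146 146 149]
90 [ 75.    0.  -44.7] [162 158 151]
96 [ 73.4   0.  -44.7] [165 161 157]
102 [ 71.7   0.  -45.8] [178 175 169]
108 [ 70.    0.  -44.5] [180 174 170]
114 [ 68.5   0.  -53.6] [207 173 124]
120 [ 67.4  -0.  -65.4] [167 162 159]
126 [ 66.6  -0.  -76.8] [202 197 187]
132 [ 65.4  -0.  -77.9] [204 199 188]
138 [ 64.1  -0.  -76.9] [203 195 187]
144 [ 62.8  -0.  -76.2] [205 202 191]
150 [ 61.6  -0.  -77.5] [203 199 191]
156 [ 60.3  -0.  -77.2] [209 202 192]
```

```bash
for i in 1; do python3 -m crank '[[0,0.0007,0,0,0,0,0],[0,0,0,0,0,0,0]]' | grep -E 'pos|contact'; done; python3 -m crank '[[0,0.0007,0,0,0,0,0],[0,0,0,0,0,0,0]]' | grep -E 'pos|contact'
```

```text
tool_pos: [0.5202, -0.2574, 0.0226]
contact_force: [-0.8, -0.3, -2.3]
tool_pos: [0.5202, -0.2571, 0.0227]
contact_force: [0.2, -1.1, -2.7]
```

```bash
python3 -m crank '[[0,0.0007,0,0,0,0,0],[0,0,0,0,0,0,0]]' | grep -E 'pos|contact'; python3 -m crank '[[0,0.0005,0,0,0,0,0],[0,0,0,0,0,0,0]]' | grep -E 'pos|contact'
```

```text
tool_pos: [0.5202, -0.2571, 0.0228]
contact_force: [1.4, -3.9, -3.8]
tool_pos: [0.5202, -0.2572, 0.0229]
contact_force: [0.7, -6.5, -4.9]
```

Collar is home against the bush (≈6.5 N axial, no further motion). Draw it out.

```bash
python3 -m crank '[[0,0,0,0,0,0,0],[0,-0.006,0,0,0,0,0],[0,-0.01,0,0,0,0,0],[0,-0.01,0,0,0,0,0],[0,-0.01,0,0,0,0,0]]' | grep -E 'time|pos|contact';python3 -m crank '[[0,-0.012,0,0,0,0,0],[0,-0.012,0,0,0,0,0],[0,0,0,0,0,0,0],[0,0,0,0,0,0,0]]'
python3 - <<'E'
from plan import *
b=pose()[:3,0];b[2]=0;c=np.array([.5202,-.2572,.0226])+.128*b;print('contact pose',c,b)
y=np.arctan2(b[1],b[0]);T=pose();u=T.copy();u[2,3]=.15
T1=go(u[:3,3],u[:3,:3]);p=c+.03*b;p[2]=.15;T2=go(p,down(y),T1);p[2]=.0226;go(p,down(y),T2)
E
```

```text
time: 18.5
tool_pos: [0.527, -0.2917, 0.0226]
contact_force: [-1.2, 0.4, -2.6]
time: 19.0
tool_pos: [0.5313, -0.3143, 0.0224]
tool_rot: [-0.0, 0.635, 0.772, 0.0]
contact_force: [-0.1, -0.1, -1.7]
gripper_width: 0.273
grasp_force: 59.3
contact pose [ 0.4955 -0.1316  0.0226] [-0.1927  0.9813  0.    ]
rows 3 each [ 0.      0.     -0.0425] [-0. -0.  0.]
rows 4 each [0.054 0.    0.   ] [ 0.     -0.0003 -0.    ]
rows 3 each [0.     0.     0.0425] [ 0.  0. -0.]
```

```bash
python3 -m crank '[[0,0,0,-0.0425,0,0,0],[0,0,0,-0.0425,0,0,0],[0,0,0,-0.0425,0,0,0],[0,0,0,0,0,0,0]]' | grep -E 'time|pos|contact'; python3 -m crank '[[0,0.054,0,0,0,0,0],[0,0.054,0,0,0,0,0],[0,0.054,0,0,0,0,0],[0,0.054,0,0,0,0,0],[0,0,0,0,0,0,0]]' | grep -E 'time|pos|contact'; python3 -m crank '[[0,0,0,0.04,0,0,0],[0,0,0,0.04,0,0,0],[0,0,0,0.035,0,0,0],[0,0,0,0.01,0,0,0],[0,0,0,0,0,0,0]]' | grep -E 'time|pos|contact';  python3 -m crank '[[0,0,0,0,0,0,0],[0,0,0,0,0,0,0]]'
python3 - <<'E'
from plan import *
T=pose();print(T);go(np.array([.4955,-.1316,.0226])+.012*T[:3,0],down(np.radians(101.1)),n=1)
r=T[:3,:3].T@(T[:3,3]-[.4955,-.1316,.0226]);print(r)
E
```

```text
time: 19.5
tool_pos: [0.5338, -0.3159, 0.1553]
contact_force: [0.5, -0.8, -2.2]
time: 20.12
tool_pos: [0.4877, -0.099, 0.1477]
contact_force: [1.0, -0.3, -2.0]
time: 20.75
tool_pos: [0.4892, -0.1026, 0.0244]
contact_force: [1.4, 0.4, -2.5]
time: 21.0
tool_pos: [0.4911, -0.103, 0.0269]
tool_rot: [0.001, 0.635, 0.772, 0.001]
contact_force: [-0.3, -0.1, -2.6]
gripper_width: 0.271
grasp_force: 59.4
[[-0.1928  0.9812  0.0033  0.4911]
 [ 0.9812  0.1928 -0.0006 -0.103 ]
 [-0.0012  0.0031 -1.      0.0269]
 [ 0.      0.      0.      1.    ]]
rows 1 each [-0.0169 -0.0012  0.0043] [0.0031 0.0012 0.0003]
[ 0.0289  0.0012 -0.0043]
```

```bash
python3 -m crank '[[0,0,0,0,0,0,0],[0,0,0,0,0,0,0],[0,0,0,0,0,0,0],[0,0,0,0,0,0,0]]'
python3 - <<'E'
from plan import *
T=pose();r=T[:3,:3].T@(T[:3,3]-[.4955,-.1316,.0226]);print(r)
E
```

```text
time: 21.5
tool_pos: [0.4898, -0.1025, 0.0252]
tool_rot: [-0.0, 0.635, 0.772, 0.0]
contact_force: [-0.2, 0.2, -2.8]
gripper_width: 0.272
grasp_force: 59.4
[ 0.0296 -0.     -0.0026]
```

Now lateral is exact; lower 2.6 mm, and approach.

```bash
python3 -m crank '[[0,0,0,0.0026,0,0,0],[0,-0.01,0,0,0,0,0],[0,-0.01,0,0,0,0,0],[0,0,0,0,0,0,0],[0,0,0,0,0,0,0]]'; python3 -m crank '[[0,-0.003,0,0,0,0,0],[0,0,0,0,0,0,0]]' | grep -E 'pos|contact'; python3 -m crank '[[0,-0.003,0,0,0,0,0],[0,0,0,0,0,0,0]]' | grep -E 'pos|contact'
python3 - <<'E'
from plan import *
T=pose();r=T[:3,:3].T@(T[:3,3]-[.4955,-.1316,.0226]);print(r)
E
```

```text
time: 22.12
tool_pos: [0.4936, -0.1223, 0.0225]
tool_rot: [-0.0, 0.636, 0.772, 0.0]
contact_force: [-0.7, -0.7, -1.6]
gripper_width: 0.272
grasp_force: 59.4
tool_pos: [0.4943, -0.1252, 0.0226]
contact_force: [0.1, -0.2, -2.8]
tool_pos: [0.4949, -0.1282, 0.0227]
contact_force: [0.1, 0.7, -2.6]
[ 0.0034  0.0001 -0.0001]
```

```bash
python3 -m crank '[[0,-0.0025,0,0,0,0,0],[0,0,0,0,0,0,0]]' | grep -E 'pos|contact'; python3 -m crank '[[0,-0.001,0,0,0,0,0],[0,0,0,0,0,0,0]]' | grep -E 'pos|contact'; python3 -m crank '[[0,-0.0007,0,0,0,0,0],[0,0,0,0,0,0,0]]' | grep -E 'pos|contact'
```

```text
tool_pos: [0.4953, -0.1307, 0.0226]
contact_force: [-0.2, 0.7, -2.0]
tool_pos: [0.4955, -0.1315, 0.0225]
contact_force: [-0.4, -0.1, -1.3]
tool_pos: [0.4954, -0.1315, 0.0225]
contact_force: [-0.2, 4.2, -0.8]
```

Contact exactly where predicted; build to about 10 N.

```bash
python3 -m crank '[[0,-0.0006,0,0,0,0,0],[0,0,0,0,0,0,0]]' | grep -E 'pos|contact'; python3 -m crank '[[0,-0.0006,0,0,0,0,0],[0,0,0,0,0,0,0]]' | grep -E 'time|pos|contact'
```

```text
tool_pos: [0.4954, -0.1315, 0.0225]
contact_force: [-1.6, 6.2, 1.2]
time: 23.88
tool_pos: [0.4954, -0.1315, 0.0225]
contact_force: [-2.0, 8.7, 1.8]
```

```bash
python3 -m crank '[[0,-0.0003,0,0,0,0,0],[0,0,0,0,0,0,0]]' | grep -E 'time|pos|contact'; python3 -m crank '[[0,0,0,0,0,0,0],[0,0,0,0,0,0,0],[0,0,0,0,0,0,0]]' | grep -E 'time|pos|contact';python3 -m crank '[[0,0,0,0,0,0,0],[0,0,0,0,0,0,0],[0,0,0,0,0,0,0]]' | grep -E 'time|pos|contact'
```

```text
time: 24.12
tool_pos: [0.4954, -0.1315, 0.0225]
contact_force: [-1.5, 10.2, 2.4]
time: 24.5
tool_pos: [0.4954, -0.1315, 0.0225]
contact_force: [-2.8, 10.9, 3.0]
time: 24.88
tool_pos: [0.4954, -0.1315, 0.0225]
contact_force: [-2.3, 10.2, 3.2]
```

```bash
python3 -m crank '[[0,0,0,0,0,0,0],[0,0,0,0,0,0,0],[0,0,0,0,0,0,0]]' | grep -E 'time|pos|contact'; python3 -m crank '[[0,0.005,0,0,0,0,0],[0,0.01,0,0,0,0,0],[0,0.015,0,0,0,0,0],[0,0,0,0,0,0,0]]' | grep -E 'time|pos|contact'; python3 -m crank '[[0,0,0,-0.04,0,0,0],[0,0,0,-0.045,0,0,0],[0,0,0,0,0,0,0],[0,0,0,0,0,0,0]]' | grep -E 'time|pos|contact'
python3 - <<'E'
from plan import *
T=pose();G=np.array([[.2551,.9669,0],[.9669,-.2551,0],[0,0,-1]])
T1=go([.5516,.1582,.1],G)
E
```

```text
time: 25.25
tool_pos: [0.4954, -0.1315, 0.0225]
contact_force: [-2.9, 10.0, 2.4]
time: 25.75
tool_pos: [0.4896, -0.1031, 0.0223]
contact_force: [0.2, -0.4, -2.2]
time: 26.25
tool_pos: [0.4895, -0.1041, 0.1068]
contact_force: [-1.1, -0.2, -3.9]
rows 5 each [0.0527 0.0132 0.0014] [-0.0002 -0.0001  0.0904]
```

```bash
python3 -m crank '[[0,0.0527,0.0132,0.001,0,0,0.0904],[0,0.0527,0.0132,0.001,0,0,0.0904],[0,0.0527,0.0132,0.001,0,0,0.0904],[0,0.0527,0.0132,0.001,0,0,0.0904],[0,0.0527,0.0132,0.001,0,0,0.0904]]' | grep -E 'time|pos|contact'; python3 -m crank '[[0,0,0,0,0,0,0],[0,0,0,0,0,0,0],[0,0,0,0,0,0,0],[0,0,0,0,0,0,0]]' | grep -E 'time|pos|contact'
python3 - <<'E'
from plan import *
T=pose();G=np.array([[.2551,.9669,0],[.9669,-.2551,0],[0,0,-1]]);print(T)
T1=go([.5516,.1582,.04],G,n=1)
E
```

```text
time: 26.88
tool_pos: [0.5506, 0.1594, 0.0998]
contact_force: [1.3, -0.8, -1.8]
time: 27.38
tool_pos: [0.5518, 0.1569, 0.1025]
contact_force: [0.3, -0.3, -1.5]
[[ 0.2565  0.9665 -0.0001  0.5518]
 [ 0.9665 -0.2565  0.0004  0.1569]
 [ 0.0003 -0.0002 -1.      0.1025]
 [ 0.      0.      0.      1.    ]]
rows 1 each [ 0.0012 -0.0005  0.0625] [-0.0002 -0.0003 -0.0015]
```

```bash
python3 -m crank '[[0,0.0012,-0.0005,0.03,0,0,-0.0015],[0,0,0,0.03,0,0,0],[0,0,0,0.0,0,0,0],[0,0,0,0,0,0,0],[0,0,0,0,0,0,0]]' | grep -E 'time|pos|contact'
python3 - <<'E'
from plan import *
T=pose();G=np.array([[.2551,.9669,0],[.9669,-.2551,0],[0,0,-1]])
T1=go([.5516,.1582,.0156],G,n=1)
E
```

```text
time: 28.0
tool_pos: [0.5534, 0.1594, 0.0448]
contact_force: [-0.1, -0.1, -1.7]
rows 1 each [-0.0016 -0.0015  0.0292] [ 0.0033 -0.002   0.0012]
```

```bash
python3 -m crank '[[0,0,0,0.01,0,0,0],[0,0,0,0.006,0,0,0],[0,0,0,0,0,0,0],[0,0,0,0,0,0,0],[0,0,0,0,0,0,0]]' | grep -E 'time|pos|contact'
python3 - <<'E'
from plan import *
T=pose();G=np.array([[.2551,.9669,0],[.9669,-.2551,0],[0,0,-1]])
T1=go([.5516,.1582,.0156],G,n=1)
E
```

```text
time: 28.62
tool_pos: [0.5522, 0.1593, 0.027]
contact_force: [-0.4, -0.2, -2.8]
rows 1 each [-0.0013 -0.0003  0.0114] [ 0.0005 -0.0008  0.0015]
```

```bash
python3 -m crank '[[0,-0.0013,-0.0003,0.005,0,0,0.0015],[0,0,0,0.004,0,0,0],[0,0,0,0,0,0,0],[0,0,0,0,0,0,0]]' | grep -E 'time|pos|contact';  python3 -m crank '[[0,0,0,0.0015,0,0,0],[0,0,0,0,0,0,0]]' | grep -E 'time|pos|contact'; python3 -m crank '[[0,0,0,0.001,0,0,0],[0,0,0,0,0,0,0]]' | grep -E 'time|pos|contact'
```

```text
time: 29.12
tool_pos: [0.5513, 0.1581, 0.0177]
contact_force: [0.8, 0.9, -2.8]
time: 29.38
tool_pos: [0.5513, 0.1581, 0.0162]
contact_force: [-0.2, 0.5, -3.6]
time: 29.62
tool_pos: [0.5515, 0.1581, 0.0156]
contact_force: [0.0, -0.6, -0.4]
```

Resting in the notches (weight taken up). Release and rise.

```bash
python3 -m crank '[[0.3,0,0,0,0,0,0],[0.4,0,0,0,0,0,0],[0.6,0,0,0,0,0,0],[0.8,0,0,0,0,0,0],[0.8,0,0,0,0,0,0]]'; python3 -m crank '[[0.8,0,0,-0.01,0,0,0],[0.8,0,0,-0.03,0,0,0],[0.8,0,0,-0.05,0,0,0],[0.8,0,0,-0.05,0,0,0],[0.8,0,0,-0.05,0,0,0]]' | grep -E 'time|pos|contact'; python3 -m crank '[[0.8,0,0,0,0,0,0],[0.8,0,0,0,0,0,0],[0.8,0,0,0,0,0,0],[0.8,0,0,0,0,0,0]]' | grep -E 'time|pos|contact'
python3 - <<'E'
from plan import *
w,d,cw=grab('wrist');s=grab('scene')[0]
for q in('go_tip','nogo_tip'):
  for r in manip.mark_of('wrist',q)[:3]:
    v,u=r['centre'];print(q,round(r['conf'],2),onplane([u,v],.05,cw))
cv2.imwrite('pics/end.png',np.hstack([cv2.resize(w[...,::-1],(400,300)),cv2.resize(s[150:225,260:360,::-1],(400,300))]))
E
```

```text
time: 30.25
tool_pos: [0.5513, 0.1581, 0.0153]
tool_rot: [-0.0, 0.792, 0.61, 0.0]
contact_force: [-0.2, 1.0, -0.7]
gripper_width: 0.801
grasp_force: 0.0
time: 30.88
tool_pos: [0.5512, 0.158, 0.2078]
contact_force: [1.0, 0.0, 0.1]
time: 31.38
tool_pos: [0.5504, 0.1579, 0.2035]
contact_force: [-0.3, -0.1, -0.9]
go_tip 0.64 [[0.4222 0.1001 0.05  ]]
go_tip 0.61 [[0.5711 0.2276 0.05  ]]
nogo_tip 0.92 [[0.4319 0.2894 0.05  ]]
nogo_tip 0.7 [[0.3826 0.223  0.05  ]]
nogo_tip 0.62 [[0.3844 0.3181 0.05  ]]
```

View pics/end.png

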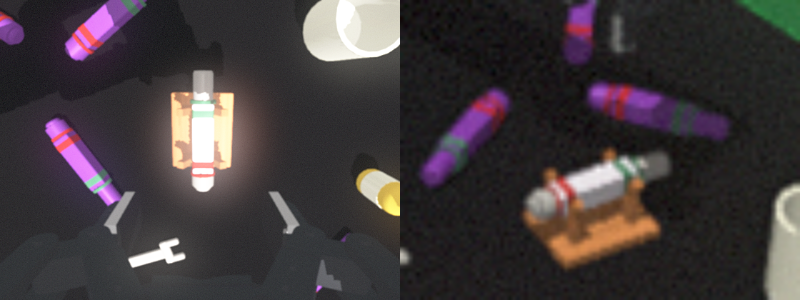

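The gauge lies level in its rest (wrist view (203,130), right panel (600,190)). The fingers are clear and nothing else has moved.

```bash
python3 -c "
from plant import manip
print(manip.job_done())"
```

```text
the job is handed in; nothing more can be done
None
```

The bush passed the wear check: the go end went fully home to its collar, the no-go end refused to enter under about 10 N held for over a second, and the gauge is back in its rest with the job handed in at about 31 s.

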